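# Unpin the lid of a wooden crockery box and stand it in the lid stand

### The arm

A 7-joint arm with a two-finger parallel gripper is mounted at the origin on the work surface. World frame = base frame: x ahead of the robot, y to its left, z up, the work surface at z = 0. Lengths are in m, angles in rad, forces in N, time in s.
With the tool pointing down it reaches from about 0.35 to 0.9 m from the base axis. Payload 19.9 kg.
Tool frame: the origin (TCP) lies midway between the tips of the shut fingers; the grasp point (between the pads) lies 19 mm behind it; z points along the fingers, x is the direction in which the jaws open and shut, and the axes are right-handed (so a half turn about z gives the same grasp; the last joint's range is limited). The gripper opens to 85 mm and grips with 20 to 120 N. Pads are 22 mm wide; open, the fingers measure 114 mm over their backs; the gripper's body (76 mm by 85 mm) begins 54 mm behind the grasp point. The pads swing forward as they close: fully open they stand 13 mm farther back than shut.
Start: joints at [1.137, 0.417, -0.01, 1.614, 0.005, 1.111, -0.053], TCP at [0.239, -0.577, 0.231] pointing down, gripper open.
Joint ranges: [-2.81, 2.81], [-0.39, 2.02], [-1.27, 1.25], [0.06, 2.57], [-1.19, 4.33], [0.19, 2], [-2.82, 2.82]. Speed limits (rad/s): [1.89, 1.89, 2.39, 2.39, 3.01, 3.01, 3.01].

### API

Orientations are given as [roll, pitch, yaw] about the fixed x, y, z axes, in that order (R = Rz(yaw) Ry(pitch) Rx(roll)).
In Python, from station import bot gives the robot as it stands.
- The arm moves only by the tool send_rows, never from a script. Its argument "moves" is a list that holds one entry, the list of rows, each a list of 7 numbers: the finger opening in mm, from 0 to 85.4, then the shift along the world's x, y, z in mm, then the turn, a rotation vector about the world's x, y, z in rad. In form: [[[hand, tx, ty, tz, rx, ry, rz], ...]]. A call has exactly 10 rows; each row shifts and turns the commanded pose from where the row before left it; what a row does not reach is not made up. A row lasts 1/12 s, in which the tool goes at most 41.7 mm and 7.16 degrees, less where a joint would pass 70% of its speed; a pose out of reach is approached as far as the arm can. A call with a gripper value outside its range is refused whole. The fingers move at their own pace and stop on an object; the grip force is fixed at half the most. Time passes only in rows, so rows that do not move let the fingers close, or fill a call up. It gives the time, the measured TCP pose, the force and the opening at its end, in the units of the state.
- bot.get_obs(): the state, without advancing time (a new reading comes with each control period).
- bot.camera(name): name is "scene" or "top" or "wrist"; returns (picture, depth): 400x640x3 uint8, red, green, blue; 400x640 float32, m along the optical axis (not along the pixel's ray), 0 where there is no reading.
- bot.camera_params(name): a dict with "fx", "fy", "cx", "cy" (pixels), "dist_coeffs" ([k1, k2, p1, p2, k3] as OpenCV has them; the pictures are not rectified), "extrinsics" (4x4, takes a point from world to camera coordinates). Camera axes: x right, y down, z forward; pixel columns grow to the right and rows downward; lengths in m; the calibration is good to about 2 mm. A picture is of the moment at which its call begins: read the wrist's pose just before it. camera_params takes no time and is no camera call; for the wrist camera it gives the pose at the moment of the call.
- bot.finish_job(): hands the job in, once; it reports no verdict.
The state is a dict: "t": time; "joint_positions": joint angles; "joint_vel": joint speeds; "effort": joint torques, N m; "position": TCP position; "tcp_rot": TCP orientation; "contact_force": force on the tool from outside, world axes, zero at the start; "torque": the same for the moment, N m; "finger_gap": opening from 0.0 (shut) to 1.0 (fully open).
Only numpy, scipy, OpenCV 4.12 (cv2) and the standard library are available. Lean on these libraries where they do the work, as an engineer would, in place of code of your own. Each camera call takes 0.05 s, during which the arm holds its last target.

### The job

Open the wooden crockery box for unpacking: take its lid by the bar handle, swing it up to upright while it is still on its hinge pins, then lift it straight up off them. Stand the lid upright, handle on top and roughly centred, in the gap of the wooden lid stand, lowering it in gently, and let go. Do not knock over or shift the small white flask that stands between the box and the stand.

Things in the scene. Friction and masses are not known exactly. Their poses are not given: they have to be found in the camera images.
- box: Fixed wooden box 122 (x) x 200 (y) x 70 mm high, shut by the lid with the bar handle. Origin: centre of underside; z up; hinge at +x, handle at -x. Dark steel hinge cradles on both +x corners outside the side walls (|y| 100 to 119): U-shaped slots, open on top, 12 wide in x, centred on x = 55, floor z 71, tops z 95, in which the lid's pins lie.
- lid: Loose wooden lid, about 0.2 kg: panel 10 mm thick, 200 wide (y), x +4 to -115. Origin: middle of the pin axis; shut: axes as box, at x 55, z 75 of box; off its pins above z 99. Round pins 8 dia, 19 long at both sides. Handle: 12 mm round bar along y at x -177, arms at y +-50; 51 open from bar to panel. Gripped across, the bar turns in the fingers, so they can keep pointing down. Falls if let go.
- stand: Fixed light wooden stand: base 100 (x) x 180 (y) x 12 mm, two upright boards along y, 10 thick, 160 long, tops z 95, with a 40 mm gap centred on x = 0, open on top and at the ends. Origin: centre of underside, z up. The lid stands in the gap on its hinge edge, panel along y, either way round, may lean on a board; fully down its origin is at z 16 of the stand.
- flask: Small loose white ceramic flask, 44 mm across, 80 mm high, between box and stand; to be left alone. Origin: centre of its underside.
Mind the look-alikes: they are no part of the job. Leave any orange look-alike of the stand alone.

How it is judged:
By the outcome, as a careful person would: the job done as asked, in the order asked, and still so for the second after the job is handed in, with the robot touching nothing.
It also fails if it takes over 54 s, if anything falls off the work surface, if the arm or the gripper's body presses on something with over 40 N, if the wrist force passes 120 N, or if a joint passes its speed limit or range.

## Working session

There is one attempt and no reset: what is moved stays moved. The work goes in short steps, Python scripts to look and compute and a tool call to move; the robot and the scene stay as the last step left them, time stands still between calls to the robot, and variables do not carry over. Pictures are saved under pics/ and viewed, and the job is handed in when it is done.

Besides the shell and the picture viewer there is one more tool, called after "Emit:" as a command line: name --argument value ..., lists and objects as JSON in quotes. send_rows: Moves the arm, as the interface text tells. Its arguments: {"type":"object","properties":{"moves":{"type":"array"}},"required":["moves"]}

```bash
ls; mkdir -p pics
python3 - <<'E'
from station import bot
import cv2,numpy as np
o=bot.get_obs();print({k:np.round(v,3) for k,v in o.items()})
for n in("scene","top"):
    p,d=bot.camera(n);cv2.imwrite(f"pics/{n}0.png",p[:,:,::-1]);np.save(f"pics/{n}0.npy",d);np.save(f"pics/{n}0c.npy",p)
    c=bot.camera_params(n);print(n,c);
E
```

```text
pics
{'t': np.float64(0.0), 'joint_positions': array([ 1.137,  0.418, -0.01 ,  1.614,  0.005,  1.111, -0.053]), 'joint_vel': array([ 0.001, -0.   , -0.001, -0.002,  0.   , -0.   ,  0.001]), 'effort': array([ 1.0000e-03, -8.6445e+01,  6.8000e-01, -4.3490e+01,  1.9000e-02,
        7.0000e-03, -0.0000e+00]), 'position': array([ 0.239, -0.577,  0.231]), 'tcp_rot': array([ 3.142e+00,  1.000e-03, -1.178e+00]), 'contact_force': array([-0.041,  0.053, -0.381]), 'torque': array([0.026, 0.022, 0.04 ]), 'finger_gap': np.float64(0.998)}
scene {'fx': 401.0542452556788, 'fy': 401.0542452556788, 'cx': 314.85070596483314, 'cy': 198.64231131828691, 'dist_coeffs': array([-0.01893908,  0.        ,  0.        ,  0.        ,  0.        ]), 'extrinsics': array([[ 0.44041655,  0.89778961,  0.00265934, -0.09483833],
       [ 0.77801345, -0.38017805, -0.5001597 , -0.33247094],
       [-0.44802716,  0.22234761, -0.8659291 ,  1.27698033],
       [ 0.        ,  0.        ,  0.        ,  1.        ]])}
top {'fx': 439.3280563437503, 'fy': 439.3280563437503, 'cx': 321.4194734545628, 'cy': 202.8576391758983, 'dist_coeffs': array([0.01840551, 0.        , 0.        , 0.        , 0.        ]), 'extrinsics': array([[-0.0054699 , -0.99998263, -0.00219531, -0.09406626],
       [-0.9880977 ,  0.00574236, -0.15372038,  0.47149962],
       [ 0.15373032,  0.00132835, -0.98811195,  1.08611747],
       [ 0.        ,  0.        ,  0.        ,  1.        ]])}
```

View pics/scene0.png

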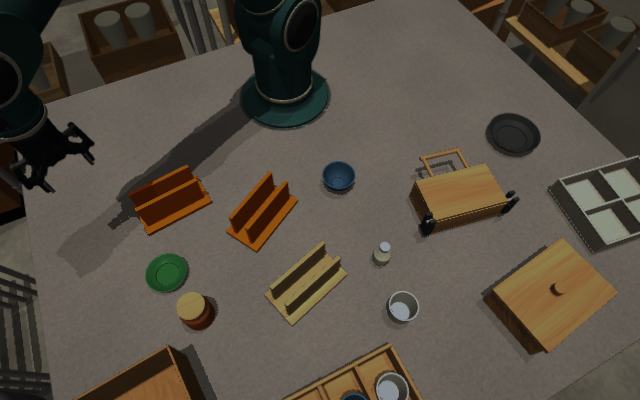

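View pics/top0.png

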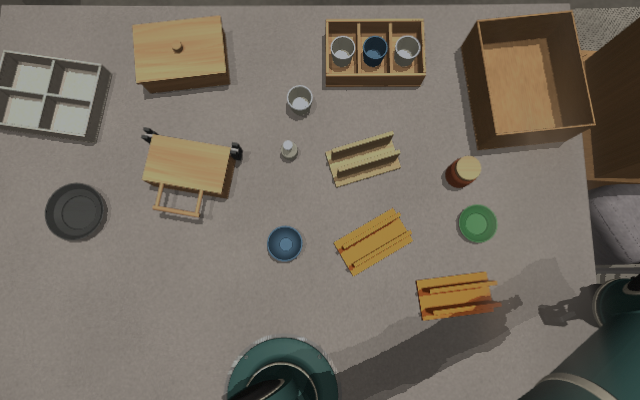

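The top view shows these candidates:
- **Box:** the one with the bar handle and dark cradles is at about (187,165). The knobbed box at (180,53) is a look-alike.
- **Stand:** the light one is at about (363,160). The orange ones at (373,241) and (455,296) are look-alikes.
- **Flask:** it is at (289,150). The cup at (299,99) is not it.

I choose the bar-handle box and the light stand, and will check both in a close crop while measuring.

```bash
cat > h.py <<'E'
import numpy as np,cv2
def cloud(d,c):
    v,u=np.mgrid[0:400,0:640]
    K=np.array([[c['fx'],0,c['cx']],[0,c['fy'],c['cy']],[0,0,1]])
    q=cv2.undistortPoints(np.stack([u.ravel(),v.ravel()],1).astype(float)[:,None],K,c['dist_coeffs'])[:,0]
    z=d.ravel();P=np.c_[q*z[:,None],z];E=c['extrinsics']
    W=(P-E[:3,3])@E[:3,:3];W[z==0]=np.nan
    return W.reshape(400,640,3)
def proj(P,c):
    E=c['extrinsics'];K=np.array([[c['fx'],0,c['cx']],[0,c['fy'],c['cy']],[0,0,1]])
    return cv2.projectPoints(np.asarray(P,float).reshape(-1,1,3),cv2.Rodrigues(E[:3,:3])[0],E[:3,3],K,c['dist_coeffs'])[0][:,0]
E
python3 - <<'E'
from station import bot
from h import *
for n,rois in (("top",dict(box=(135,115,250,225),stand=(315,125,410,190),flask=(270,130,305,165))),("scene",dict(box=(405,140,525,240),stand=(255,235,355,325),flask=(365,235,395,270)))):
    c=bot.camera_params(n);W=cloud(np.load(f"pics/{n}0.npy"),c);img=np.load(f"pics/{n}0c.npy")
    for k,(a,b,e,f) in rois.items():
        w=W[b:f,a:e].reshape(-1,3);w=w[np.isfinite(w[:,2])]
        zb={'box':[(.070,.09),(.09,.12)],'stand':[(.085,.1),(.006,.02)],'flask':[(.01,.06),(.06,.1)]}[k]
        print(n,k,'table med',np.round(np.median(w[w[:,2]<.006],0)*1000,1),'max',w[:,2].max())
        for lo,hi in zb:
            s=w[(w[:,2]>lo)&(w[:,2]<hi)]
            if len(s)<5: print(lo,len(s));continue
            (cx,cy),(sw,sh),an=cv2.minAreaRect((s[:,:2]*1000).astype(np.float32))
            print('  ',lo,hi,len(s),'ctr %.1f %.1f size %.1f %.1f ang %.1f'%(cx,cy,sw,sh,an),'zmed %.1f'%(np.median(s[:,2])*1000),'mean',np.round(s.mean(0)*1000,1))
        cv2.imwrite(f"pics/{n}_{k}.png",cv2.resize(img[b:f,a:e,::-1],None,fx=5,fy=5,interpolation=cv2.INTER_CUBIC))
E
cd pics; python3 -c "
import cv2,numpy as np
a=cv2.imread('top_box.png');b=cv2.imread('top_stand.png');c=np.zeros((max(a.shape[0],b.shape[0]),a.shape[1]+b.shape[1],3),np.uint8);c[:a.shape[0],:a.shape[1]]=a;c[:b.shape[0],a.shape[1]:]=b
cv2.imwrite('crop1.png',cv2.resize(c,None,fx=.75,fy=.75))"
```

```text
top box table med [5.380e+02 2.364e+02 1.000e-01] max 0.10040947241803622
   0.07 0.09 4418 ctr 538.3 243.6 size 239.3 195.6 ang 80.2 zmed 80.0 mean [556.9 240.   79.9]
   0.09 0.12 96 ctr 621.3 229.4 size 239.9 29.0 ang 79.9 zmed 94.7 mean [621.5 231.   94.6]
top stand table med [ 6.143e+02 -2.021e+02 -5.000e-01] max 0.10013688439273105
   0.085 0.1 599 ctr 592.3 -206.8 size 61.2 159.8 ang 16.8 zmed 93.9 mean [ 591.5 -206.4   93.6]
   0.006 0.02 1281 ctr 580.8 -197.4 size 128.3 216.0 ang 1.0 zmed 11.5 mean [ 579.1 -203.5   11.6]
top flask table med [ 6.36e+02  9.00e-01 -3.00e-01] max 0.08648880659231802
   0.01 0.06 183 ctr 608.7 -13.7 size 35.1 42.8 ang 17.3 zmed 44.7 mean [603.5 -15.   42.2]
   0.06 0.1 81 ctr 613.7 -12.8 size 22.1 22.5 ang 27.2 zmed 79.5 mean [612.6 -12.9  77.7]
scene box table med [525.6 323.   -0.8] max 0.09848007052748901
   0.07 0.09 3819 ctr 537.3 241.4 size 239.2 198.3 ang 79.9 zmed 79.0 mean [561.7 235.3  78.8]
   0.09 0.12 100 ctr 621.0 225.9 size 239.1 29.1 ang 80.2 zmed 93.3 mean [620.8 223.8  93.4]
scene stand table med [ 560.1 -200.    -0.9] max 0.09835648577014977
   0.085 0.1 765 ctr 591.9 -209.4 size 61.1 160.7 ang 17.3 zmed 93.6 mean [ 594.1 -212.4   93.2]
   0.006 0.02 1694 ctr 532.5 -227.5 size 225.4 180.3 ang 16.8 zmed 11.1 mean [ 593.9 -219.8   11.3]
scene flask table med [587.5  -7.   -0.9] max 0.08260861864281574
   0.01 0.06 254 ctr 614.9 -18.4 size 43.7 37.5 ang 39.6 zmed 43.9 mean [619.5 -23.6  40.6]
   0.06 0.1 95 ctr 613.1 -15.1 size 21.4 22.7 ang 57.2 zmed 78.5 mean [613.3 -16.3  76.2]
```

View pics/crop1.png

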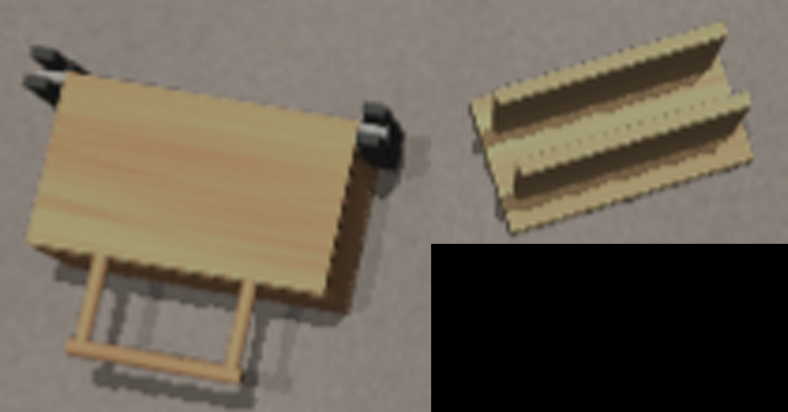

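The crop confirms the choice: a plain lid panel with a U-shaped bar handle and steel cradles, and a light two-board stand. Next I measure the bar.

Run:
```python
from station import bot
from h import *
a=np.radians(-10);X=np.array([np.cos(a),np.sin(a)]);Y=np.array([-X[1],X[0]])
piv=np.array([621.1,227.7])
for n in("top","scene"):
    c=bot.camera_params(n);W=cloud(np.load(f"pics/{n}0.npy"),c).reshape(-1,3)*1000
    l=np.c_[(W[:,:2]-piv)@X,(W[:,:2]-piv)@Y,W[:,2]]
    s=l[(l[:,0]>-190)&(l[:,0]<-165)&(abs(l[:,1])<65)&(l[:,2]>60)]
    m=s[abs(s[:,1])<42]
    print(n,len(s),'bar x',np.median(m[:,0]),'range',m[:,0].min(),m[:,0].max(),'z',np.percentile(m[:,2],[5,50,90,100]),'y',s[:,1].min(),s[:,1].max(),'slope',np.polyfit(m[:,1],m[:,0],1))
    p=l[(l[:,0]>-112)&(l[:,0]<0)&(abs(l[:,1])<115)&(abs(l[:,2]-80)<4)]
    print(' panel y',np.percentile(p[:,1],[.5,99.5]),'z',np.median(p[:,2]))
    p=l[(l[:,0]>-130)&(l[:,0]<20)&(abs(l[:,1])<40)&(abs(l[:,2]-80)<3)]
    print(' panel x',p[:,0].min(),p[:,0].max())
print('bar guess',piv-177*X)
```

```text
top 257 bar x -176.71231226250754 range -182.06418527732365 -169.8734240263838 z [75.31539896 79.76232576 82.9528848  86.20450366] y -57.41269382773887 61.871061525372454 slope [ 2.24530888e-03 -1.76520508e+02]
 panel y [-98.40529805 102.75048099] z 80.09253503694742
 panel x -114.65402091850785 4.826254269689692
scene 202 bar x -174.48065833313126 range -183.72733109867752 -170.3328975443314 z [73.41657172 78.47751794 81.01873469 82.71403717] y -59.28251096757408 56.618449718707815 slope [ 3.09605803e-04 -1.75285717e+02]
 panel y [-101.22172971  102.86227437] z 79.1537794545696
 panel x -115.52126038785721 4.906559681660678
bar guess [446.78902772 258.43572745]
```

Emit:
send_rows --moves '[[[44, 24, 30, 0, 0, 0, 0.05], [44, 24, 30, 0, 0, 0, 0.05], [44, 24, 30, 0, 0, 0, 0.05], [44, 24, 30, 0, 0, 0, 0.05], [44, 24, 30, 0, 0, 0, 0.05], [44, 24, 30, 0, 0, 0, 0.05], [44, 24, 30, 0, 0, 0, 0.05], [44, 24, 30, 0, 0, 0, 0.05], [44, 10, 30, 0, 0, 0, 0.05], [44, 6, 30, 0, 0, 0, 0.05]]]'

```text
t: 0.93
position: [0.4484, -0.2753, 0.2309]
tcp_rot: [-3.141, 0.001, -0.674]
contact_force: [0.6, -0.9, -1.1]
finger_gap: 0.518
```

Emit:
send_rows --moves '[[[44, 0, 36, 0, 0, 0, 0.05], [44, 0, 36, 0, 0, 0, 0.05], [44, 0, 36, 0, 0, 0, 0.05], [44, 0, 36, 0, 0, 0, 0.05], [44, 0, 36, 0, 0, 0, 0.05], [44, 0, 36, 0, 0, 0, 0.05], [44, 0, 36, 0, 0, 0, 0.05], [44, 0, 36, 0, 0, 0, 0.05], [44, 0, 36, 0, 0, 0, 0.05], [44, 0, 36, 0, 0, 0, 0.05]]]'

```text
t: 1.77
position: [0.4467, 0.0843, 0.2313]
tcp_rot: [3.141, -0.0, -0.176]
contact_force: [0.8, -0.5, -0.8]
finger_gap: 0.514
```

Emit:
send_rows --moves '[[[44, 0, 35, 0, 0, 0, 0], [44, 0, 35, 0, 0, 0, 0], [44, 0, 35, 0, 0, 0, 0], [44, 0, 30, 0, 0, 0, 0], [44, 0, 25, 0, 0, 0, 0], [44, 0, 15, -20, 0, 0, 0], [44, 0, 0, -30, 0, 0, 0], [44, 0, 0, -20, 0, 0, 0], [44, 0, 0, 0, 0, 0, 0], [44, 0, 0, 0, 0, 0, 0]]]'

```text
t: 2.6
position: [0.4468, 0.2575, 0.161]
tcp_rot: [3.141, 0.002, -0.178]
contact_force: [0.3, 0.6, 0.2]
finger_gap: 0.513
```

Run:
```python
from station import bot
from h import *
o=bot.get_obs();print(o['position'],o['tcp_rot'],o['joint_positions'],o['finger_gap'])
p,d=bot.camera("wrist");c=bot.camera_params("wrist");cv2.imwrite("pics/w1.png",p[:,:,::-1])
W=cloud(d,c).reshape(-1,3)*1000
a=np.radians(-10);X=np.array([np.cos(a),np.sin(a)]);Y=np.array([-X[1],X[0]]);piv=np.array([621.1,227.7])
l=np.c_[(W[:,:2]-piv)@X,(W[:,:2]-piv)@Y,W[:,2]]
m=l[(l[:,0]>-195)&(l[:,0]<-160)&(abs(l[:,1])<42)&(l[:,2]>60)&(l[:,2]<95)]
print(len(m));
if len(m): print(np.median(m,0),m.min(0),m.max(0),np.polyfit(m[:,1],m[:,0],1))
```

```text
[0.44679469 0.2575119  0.16102387] [ 3.14074992e+00  1.82693088e-03 -1.77719660e-01] [-0.02932601  0.38048546 -0.66650282  1.93215883  0.29007093  0.92733964
 -1.01547497] 0.5125089107470464
1860
[-176.97003933    2.87644645   79.51974444] [-183.00312259  -41.97522691   73.35092114] [-171.00944466   41.97913331   82.17028268] [-3.11067099e-03 -1.76884992e+02]
```

View pics/w1.png

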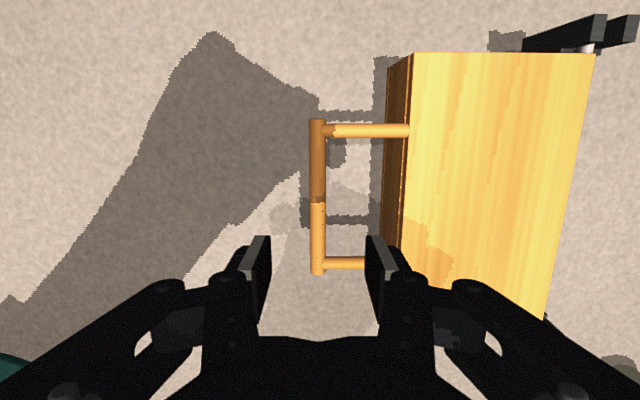

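The wrist view shows the bar at column ~318, midway between the fingers (255 and 380), with a slope near 0. Now I descend and close.

Emit:
send_rows --moves '[[[44, 0, 1, -20, 0, 0, 0], [44, 0, 0, -20, 0, 0, 0], [44, 0, 0, -20, 0, 0, 0], [44, 0, 0, -20, 0, 0, 0], [44, 0, 0, -14, 0, 0, 0], [44, 0, 0, -8, 0, 0, 0], [44, 0, 0, -4, 0, 0, 0], [44, 0, 0, 0, 0, 0, 0], [30, 0, 0, 0, 0, 0, 0], [20, 0, 0, 0, 0, 0, 0]]]'

```text
t: 3.48
position: [0.4478, 0.2589, 0.0564]
tcp_rot: [-3.141, -0.001, -0.178]
contact_force: [-0.2, -0.1, 0.7]
finger_gap: 0.246
```

Emit:
send_rows --moves '[[[12, 0, 0, 0, 0, 0, 0], [6, 0, 0, 0, 0, 0, 0], [0, 0, 0, 0, 0, 0, 0], [0, 0, 0, 0, 0, 0, 0], [0, 0, 0, 0, 0, 0, 0], [0, 0, 0, 0, 0, 0, 0], [0, 0, 0, 0, 0, 0, 0], [0, 0, 0, 0, 0, 0, 0], [0, 0, 0, 0, 0, 0, 0], [0, 0, 0, 0, 0, 0, 0]]]'

```text
t: 4.32
position: [0.4474, 0.2587, 0.0553]
tcp_rot: [-3.141, -0.0, -0.178]
contact_force: [3.3, 1.1, 3.3]
finger_gap: 0.119
```

```bash
python3 -c "
import numpy as np
t=np.radians(np.arange(0,91,3));a=np.radians(-10)
s=177*(1-np.cos(t));z=177*np.sin(t)
P=np.round(np.c_[s*np.cos(a),s*np.sin(a),z],1)
for i,r in enumerate(np.diff(P,axis=0)): print(i,np.round(r,1).tolist())
print(P[[10,20,30]])"
```

```text
0 [0.2, 0.0, 9.3]
1 [0.8, -0.2, 9.2]
2 [1.1, -0.2, 9.2]
3 [1.7, -0.3, 9.1]
4 [2.1, -0.3, 9.0]
5 [2.6, -0.5, 8.9]
6 [3.1, -0.5, 8.7]
7 [3.5, -0.7, 8.6]
8 [3.9, -0.6, 8.4]
9 [4.4, -0.8, 8.1]
10 [4.7, -0.9, 7.9]
11 [5.2, -0.9, 7.6]
12 [5.5, -0.9, 7.4]
13 [6.0, -1.1, 7.0]
14 [6.3, -1.1, 6.8]
15 [6.6, -1.2, 6.3]
16 [6.9, -1.2, 6.1]
17 [7.3, -1.3, 5.6]
18 [7.5, -1.3, 5.2]
19 [7.8, -1.4, 4.9]
20 [8.0, -1.4, 4.4]
21 [8.2, -1.4, 4.0]
22 [8.4, -1.5, 3.5]
23 [8.6, -1.5, 3.1]
24 [8.8, -1.6, 2.7]
25 [8.9, -1.5, 2.1]
26 [8.9, -1.6, 1.7]
27 [9.1, -1.6, 1.2]
28 [9.1, -1.6, 0.8]
29 [9.1, -1.6, 0.2]
[[ 23.4  -4.1  88.5]
 [ 87.2 -15.4 153.3]
 [174.3 -30.7 177. ]]
```

Emit:
send_rows --moves '[[[0, 0.2, 0, 9.3, 0, 0, 0], [0, 0.8, -0.2, 9.2, 0, 0, 0], [0, 1.1, -0.2, 9.2, 0, 0, 0], [0, 1.7, -0.3, 9.1, 0, 0, 0], [0, 2.1, -0.3, 9.0, 0, 0, 0], [0, 2.6, -0.5, 8.9, 0, 0, 0], [0, 3.1, -0.5, 8.7, 0, 0, 0], [0, 3.5, -0.7, 8.6, 0, 0, 0], [0, 3.9, -0.6, 8.4, 0, 0, 0], [0, 4.4, -0.8, 8.1, 0, 0, 0]]]'

```text
t: 5.15
position: [0.462, 0.256, 0.1433]
tcp_rot: [3.136, 0.014, -0.173]
contact_force: [-66.0, 3.6, 23.0]
finger_gap: 0.113
```

Run:
```python
from station import bot
import cv2
p,d=bot.camera("scene");cv2.imwrite("pics/s2.png",cv2.resize(p[100:300,300:620,::-1],None,fx=2.4,fy=2.4))
print(bot.get_obs()['contact_force'],bot.get_obs()['finger_gap'])
```

```text
[-63.98978141   1.14585351  24.89554984] 0.11525720619523394
```

View pics/s2.png

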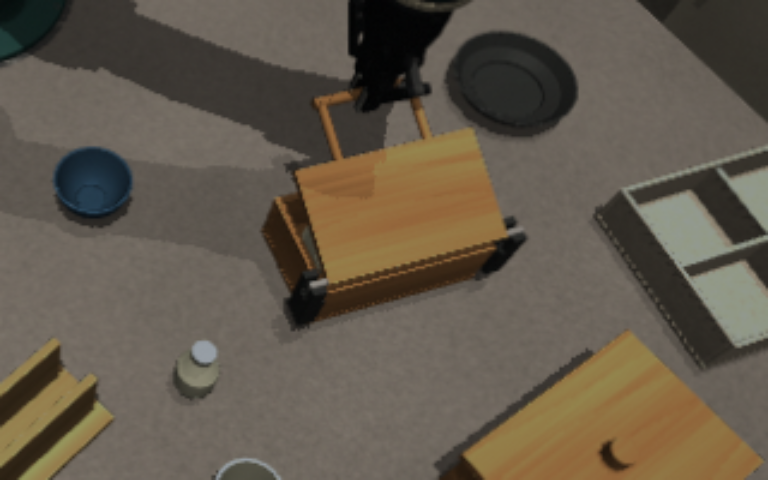

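Compression of about 66 N along the lid is too high. I'll measure where the lid and pins actually are before going on.

Run:
```python
from station import bot
from h import *
a=np.radians(-10);X=np.array([np.cos(a),np.sin(a)]);Y=np.array([-X[1],X[0]]);piv=np.array([621.1,227.7])
for n in("top","scene"):
    p,d=bot.camera(n);c=bot.camera_params(n);
    if n=="top":cv2.imwrite("pics/t2.png",cv2.resize(p[110:240,120:260,::-1],None,fx=4.5,fy=4.5,interpolation=cv2.INTER_CUBIC))
    W=cloud(d,c).reshape(-1,3)*1000
    l=np.c_[(W[:,:2]-piv)@X,(W[:,:2]-piv)@Y,W[:,2]]
    m=l[(abs(l[:,1])<95)&(l[:,0]>-95)&(l[:,0]<-10)&(l[:,2]>83)]
    k=np.polyfit(m[:,0],m[:,2],1)
    for _ in range(5):
        m=m[abs(m[:,2]-np.polyval(k,m[:,0]))<4];k=np.polyfit(m[:,0],m[:,2],1)
    th=np.degrees(np.arctan(k[0]));print(n,len(m),'angle',th,'top z at x=0',k[1],'axis z at x0',k[1]-5/np.cos(np.radians(th)))
    m=l[(abs(l[:,1])<90)&(l[:,0]>-20)&(l[:,0]<20)&(l[:,2]>70)];
    print(' hinge edge x max',np.percentile(m[:,0],99.5))
    for lo,hi in((102,117),(-117,-102)):
        m=l[(l[:,1]>lo)&(l[:,1]<hi)&(abs(l[:,0])<5)&(l[:,2]>50)];print(' pin zone z',len(m),np.round(np.percentile(m[:,2],[10,50,90]),1) if len(m) else '')
    m=l[(abs(abs(l[:,1])-50)<3)&(l[:,0]>-170)&(l[:,0]<-110)&(l[:,2]>85)]
    if len(m)>5:
        k=np.polyfit(m[:,0],m[:,2],1);print(' arms',len(m),np.degrees(np.arctan(k[0])),'z at x0',k[1],m[:,0].min(),m[:,2].max())
    m=l[(abs(l[:,1])>25)&(abs(l[:,1])<60)&(l[:,0]<-145)&(l[:,0]>-185)&(l[:,2]>85)];print(' bar',len(m),m[:,0].min() if len(m) else'',m[:,2].max() if len(m) else '')
o=bot.get_obs();print(o['position'],o['tcp_rot'],o['contact_force'],o['torque'],(o['position'][:2]*1000-piv)@X,(o['position'][:2]*1000-piv)@Y)
```

```text
top 524 angle -30.173582303326093 top z at x=0 94.8779275195868 axis z at x0 89.09428195069388
 hinge edge x max 8.059161769103412
 pin zone z 14 [ 95.5  97.7 100.2]
 pin zone z 29 [67.5 95.1 98.8]
 arms 248 -54.388047599726505 z at x0 220.93729233471439 -169.0900763738083 555.0647005777389
 bar 880 -184.9690634936415 569.5172376203724
scene 107 angle -53.78334304997816 top z at x=0 64.82886697100497 axis z at x0 56.36634249715831
 hinge edge x max 8.257372429963821
 pin zone z 20 [68.4 94.  97.6]
 pin zone z 20 [70.9 96.7 99.8]
 arms 493 2.124361569211794 z at x0 423.4283012046705 -168.89107589993654 540.7283852969922
 bar 952 -184.81388664899 541.7661082351012
[0.46201427 0.2560303  0.14339025] [ 3.13606574  0.01309238 -0.17268528] [-59.970295     3.41607671  21.74502899] [ 0.67698641 12.68905003 -0.06249023] -161.5883647128276 0.27495445710933913
```

View pics/t2.png

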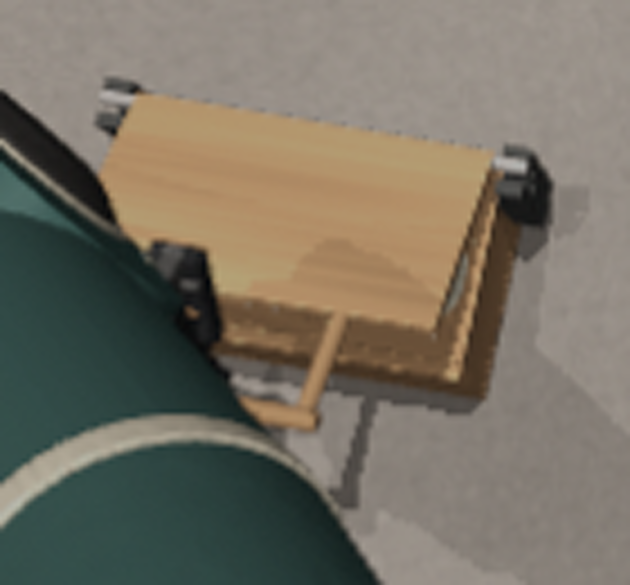

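The pins rode up in the slots. The pin tops are near z 97, so the pin axis is around 92, because friction at the bar kept the lid flatter than my arc. I'll relax the push and lower the pins back to the slot floors.

Emit:
send_rows --moves '[[[0, -3, 0.5, 0, 0, 0, 0], [0, -3, 0.5, -1, 0, 0, 0], [0, -1, 0, -3, 0, 0, 0], [0, 0, 0, -3, 0, 0, 0], [0, 0, 0, -3, 0, 0, 0], [0, 0, 0, -3, 0, 0, 0], [0, 0, 0, -3, 0, 0, 0], [0, 0, 0, -2, 0, 0, 0], [0, 0, 0, 0, 0, 0, 0], [0, 0, 0, 0, 0, 0, 0]]]'

```text
t: 6.13
position: [0.4559, 0.2569, 0.1249]
tcp_rot: [3.137, 0.012, -0.173]
contact_force: [-50.7, 4.6, 13.7]
finger_gap: 0.113
```

```bash
cat > m.py <<'E'
from station import bot
from h import *
import sys
a=np.radians(-10);X=np.array([np.cos(a),np.sin(a)]);Y=np.array([-X[1],X[0]]);piv=np.array([621.1,227.7])
def meas(tag):
    for n in("top","scene"):
        p,d=bot.camera(n);c=bot.camera_params(n)
        cv2.imwrite(f"pics/{n}_{tag}.png",cv2.resize(p[100:260,110:270,::-1] if n=="top" else p[130:260,380:540,::-1],None,fx=4,fy=4,interpolation=cv2.INTER_CUBIC))
        W=cloud(d,c).reshape(-1,3)*1000
        l=np.c_[(W[:,:2]-piv)@X,(W[:,:2]-piv)@Y,W[:,2]]
        for lo,hi in((104,116),(-116,-104)):
            m=l[(l[:,1]>lo)&(l[:,1]<hi)&(abs(l[:,0])<3.5)&(l[:,2]>50)];print(n,'pin zone z',len(m),np.round(np.percentile(m[:,2],[10,50,90]),1) if len(m) else '')
        m=l[(l[:,1]<-40)&(l[:,1]>-97)&(l[:,0]>-110)&(l[:,0]<-5)&(l[:,2]>85)&(l[:,2]<200)]
        if len(m)>30:
            k=np.polyfit(m[:,0],m[:,2],1)
            for _ in range(8):
                m2=m[abs(m[:,2]-np.polyval(k,m[:,0]))<5]
                k=np.polyfit(m2[:,0],m2[:,2],1)
            th=np.degrees(np.arctan(-k[0]));print(' ',len(m2),'angle',th,'axis z at x0',k[1]-5/np.cos(np.radians(th)))
    o=bot.get_obs();P=o['position']*1000
    print(P,o['tcp_rot'],o['contact_force'],'loc',(P[:2]-piv)@X,(P[:2]-piv)@Y,o['finger_gap'])
meas(sys.argv[1])
E
python3 m.py 3
```

```text
top pin zone z 12 [ 93.1  97.3 100.2]
top pin zone z 15 [ 69.6  96.3 100.5]
  935 angle 15.592342621643501 axis z at x0 95.25066989110798
scene pin zone z 12 [70.3 94.3 97.8]
scene pin zone z 10 [69.5 95.5 97.4]
  954 angle 15.839376875626995 axis z at x0 93.75991130850304
[455.86574135 256.93586921 124.93878527] [ 3.13692125  0.01165211 -0.17295175] [-51.4364026    5.42484448  14.49257221] loc -167.80073439657954 0.09908275646558783 0.1196016091167699
```

View pics/scene_3.png

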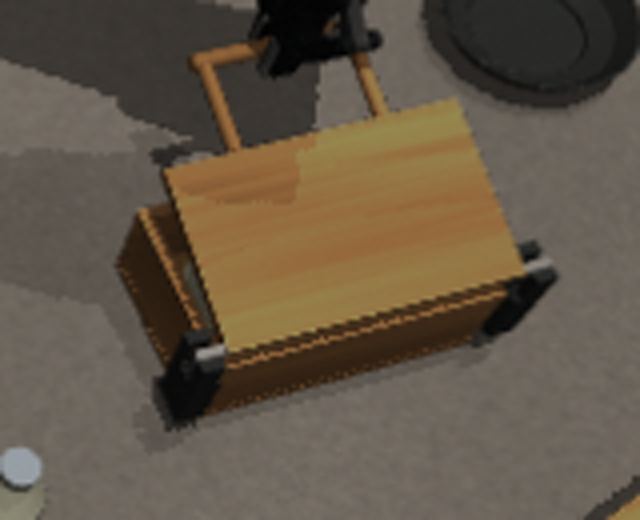

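Emit:
send_rows --moves '[[[0, -3, 0.5, 0, 0, 0, 0], [0, -3, 0.5, 0, 0, 0, 0], [0, -2, 0.4, 0, 0, 0, 0], [0, -1, 0.2, 0, 0, 0, 0], [0, 0, 0, -2, 0, 0, 0], [0, 0, 0, -3, 0, 0, 0], [0, 0, 0, -3, 0, 0, 0], [0, 0, 0, -2, 0, 0, 0], [0, 0, 0, 0, 0, 0, 0], [0, 0, 0, 0, 0, 0, 0]]]'

```text
t: 7.07
position: [0.4546, 0.2571, 0.1156]
tcp_rot: [3.141, 0.0, -0.178]
contact_force: [0.3, -0.4, -2.0]
finger_gap: 0.118
```

```bash
python3 m.py 4
```

```text
top pin zone z 12 [77.6 79.8 83.7]
top pin zone z 10 [76.9 79.  81.5]
  866 angle 18.126815536072268 axis z at x0 77.10676338370558
scene pin zone z 8 [79.7 80.5 81.5]
scene pin zone z 8 [78.9 79.2 80.3]
  902 angle 18.133418427640645 axis z at x0 75.85725756034233
[454.69098861 257.1167568  115.77052578] [ 3.14157773e+00  1.35844124e-04 -1.78112277e-01] [-0.13880662 -0.28376311 -1.5650469 ] loc -168.98905079715118 0.07322859206137947 0.11465554811827008
```

Pins are back on the floors: pin axis about z 76, lid angle 18°, force near 0. I'll continue in smaller arcs and check each one.

```bash
cat > arc.py <<'E'
import numpy as np,sys
a0,a1,n,x,z,x0,z0=map(float,sys.argv[1:8])  # current commanded loc x,z
n=int(n);t=np.radians(np.linspace(a0,a1,n+1)[1:]);a=np.radians(-10)
s=np.r_[x,x0-177*np.cos(t)];zz=np.r_[z,z0+177*np.sin(t)]
P=np.round(np.c_[(s-s[0])*np.cos(a),(s-s[0])*np.sin(a),zz-z],1)
P=np.vstack([[0,0,0],P[1:]])
print(np.round(np.diff(P,axis=0),1).tolist(),P[-1])
E
python3 arc.py 18.1 38 10 -169 115.8 -0.8 60.3
```

```text
[[1.9, -0.3, 5.3], [2.2, -0.4, 5.7], [2.4, -0.4, 5.7], [2.6, -0.5, 5.6], [2.7, -0.5, 5.4], [2.9, -0.5, 5.4], [3.2, -0.6, 5.3], [3.3, -0.5, 5.1], [3.4, -0.6, 5.1], [3.7, -0.7, 4.9]] [28.3 -5.  53.5]
```

Emit:
send_rows --moves '[[[0, 1.9, -0.3, 5.3, 0, 0, 0], [0, 2.2, -0.4, 5.7, 0, 0, 0], [0, 2.4, -0.4, 5.7, 0, 0, 0], [0, 2.6, -0.5, 5.6, 0, 0, 0], [0, 2.7, -0.5, 5.4, 0, 0, 0], [0, 2.9, -0.5, 5.4, 0, 0, 0], [0, 3.2, -0.6, 5.3, 0, 0, 0], [0, 3.3, -0.5, 5.1, 0, 0, 0], [0, 3.4, -0.6, 5.1, 0, 0, 0], [0, 3.7, -0.7, 4.9, 0, 0, 0]]]'

```text
t: 8.0
position: [0.483, 0.2522, 0.1699]
tcp_rot: [-3.142, 0.001, -0.178]
contact_force: [-7.2, 2.1, 0.7]
finger_gap: 0.115
```

```bash
python3 m.py 5
```

```text
top pin zone z 12 [78.1 82.7 84.7]
top pin zone z 14 [69.2 83.5 85.9]
  728 angle 36.25982018586403 axis z at x0 82.5302005414602
scene pin zone z 9 [75.  77.8 79.1]
scene pin zone z 5 [78.4 79.6 81.2]
  988 angle 37.76307970912541 axis z at x0 76.44974404416908
[484.06030359 252.09939983 170.19766821] [-3.14079035e+00 -1.38774440e-03 -1.78591104e-01] [-0.0165653   0.19238832 -1.3489616 ] loc -139.1946668088348 0.23202457253588643 0.11426236251255667
```

```bash
python3 arc.py 38 56 9 -140 169.6 -0.8 60.3;python3 arc.py 56 74 9 -99.8 207 -0.8 60.3;python3 arc.py 74 90 9 -49.6 230.4 -0.8 60.3
```

```text
[[3.6, -0.6, 4.5], [3.9, -0.7, 4.6], [4.2, -0.8, 4.6], [4.3, -0.7, 4.3], [4.4, -0.8, 4.2], [4.6, -0.8, 4.1], [4.8, -0.8, 3.9], [4.8, -0.9, 3.7], [5.0, -0.9, 3.5]] [39.6 -7.  37.4]
[[5.1, -0.9, 3.4], [5.2, -0.9, 3.2], [5.4, -1.0, 3.0], [5.4, -0.9, 2.8], [5.5, -1.0, 2.6], [5.6, -1.0, 2.4], [5.7, -1.0, 2.2], [5.7, -1.0, 2.0], [5.8, -1.0, 1.8]] [49.4 -8.7 23.4]
[[5.2, -0.9, 1.5], [5.3, -1.0, 1.2], [5.3, -0.9, 1.1], [5.3, -0.9, 1.0], [5.4, -1.0, 0.7], [5.4, -0.9, 0.6], [5.3, -1.0, 0.5], [5.5, -0.9, 0.2], [5.4, -1.0, 0.1]] [48.1 -8.5  6.9]
```

Emit:
send_rows --moves '[[[0, 3.6, -0.6, 4.5, 0, 0, 0], [0, 3.9, -0.7, 4.6, 0, 0, 0], [0, 4.2, -0.8, 4.6, 0, 0, 0], [0, 4.3, -0.7, 4.3, 0, 0, 0], [0, 4.4, -0.8, 4.2, 0, 0, 0], [0, 4.6, -0.8, 4.1, 0, 0, 0], [0, 4.8, -0.8, 3.9, 0, 0, 0], [0, 4.8, -0.9, 3.7, 0, 0, 0], [0, 5.0, -0.9, 3.5, 0, 0, 0], [0, 0, 0, 0, 0, 0, 0]]]'

```text
t: 8.93
position: [0.5234, 0.245, 0.2077]
tcp_rot: [-3.141, -0.0, -0.178]
contact_force: [-8.8, -0.9, 6.6]
finger_gap: 0.115
```

```bash
python3 m.py 6
```

```text
top pin zone z 0 
top pin zone z 11 [74.9 79.  81.7]
  415 angle 54.59120762345776 axis z at x0 80.95769949576362
scene pin zone z 3 [78.8 78.9 80.8]
scene pin zone z 2 [76.5 77.7 78.8]
  849 angle 54.76077622981592 axis z at x0 77.85466644734947
[522.71802329 245.15118607 207.21304763] [ 3.14148373e+00  2.93153320e-04 -1.78063080e-01] [-7.84550705 -0.97429319  5.98173314] loc -99.91770007933842 0.1022123745613428 0.11347057946716127
```

Emit:
send_rows --moves '[[[0, 5.1, -0.9, 3.4, 0, 0, 0], [0, 5.2, -0.9, 3.2, 0, 0, 0], [0, 5.4, -1.0, 3.0, 0, 0, 0], [0, 5.4, -0.9, 2.8, 0, 0, 0], [0, 5.5, -1.0, 2.6, 0, 0, 0], [0, 5.6, -1.0, 2.4, 0, 0, 0], [0, 5.7, -1.0, 2.2, 0, 0, 0], [0, 5.7, -1.0, 2.0, 0, 0, 0], [0, 5.8, -1.0, 1.8, 0, 0, 0], [0, 0, 0, 0, 0, 0, 0]]]'

```text
t: 9.87
position: [0.5735, 0.2365, 0.2309]
tcp_rot: [-3.14, -0.001, -0.179]
contact_force: [-3.6, 1.7, 7.2]
finger_gap: 0.113
```

```bash
python3 m.py 7
```

```text
top pin zone z 0 
top pin zone z 10 [75.7 78.1 79.5]
  53 angle 68.23484091578825 axis z at x0 100.72816849821147
scene pin zone z 5 [76.2 77.  78.3]
scene pin zone z 2 [75.1 77.2 79.3]
  450 angle 73.00615794597732 axis z at x0 80.69663652063278
[572.75722766 236.60137364 230.61902054] [-3.14079602e+00 -7.65437283e-04 -1.78233660e-01] [-3.03789052  0.59745708  6.93152513] loc -49.154044312418584 0.37150745554016357 0.11398069201745302
```

Emit:
send_rows --moves '[[[0, 5.2, -0.9, 1.5, 0, 0, 0], [0, 5.3, -1.0, 1.2, 0, 0, 0], [0, 5.3, -0.9, 1.1, 0, 0, 0], [0, 5.3, -0.9, 1.0, 0, 0, 0], [0, 5.4, -1.0, 0.7, 0, 0, 0], [0, 5.4, -0.9, 0.6, 0, 0, 0], [0, 5.3, -1.0, 0.5, 0, 0, 0], [0, 5.5, -0.9, 0.2, 0, 0, 0], [0, 5.4, -1.0, 0.1, 0, 0, 0], [0, 0, 0, 0, 0, 0, 0]]]'

```text
t: 10.8
position: [0.6215, 0.2277, 0.2373]
tcp_rot: [-3.141, -0.001, -0.179]
contact_force: [-0.9, 1.7, 5.8]
finger_gap: 0.116
```

```bash
python3 m.py 8; python3 -c "
import cv2,numpy as np
cv2.imwrite('pics/c8.png',np.hstack([cv2.resize(cv2.imread('pics/top_8.png'),(400,400)),cv2.resize(cv2.imread('pics/scene_8.png'),(400,325))[:325] if 0 else cv2.copyMakeBorder(cv2.resize(cv2.imread('pics/scene_8.png'),(400,325)),0,75,0,0,0)]))"
```

```text
top pin zone z 0 
top pin zone z 11 [75.6 78.9 80.6]
scene pin zone z 2 [78.5 78.9 79.4]
scene pin zone z 1 [74.9 74.9 74.9]
[620.89697634 227.877214   237.3098973 ] [-3.14109838e+00 -8.44152364e-04 -1.78321980e-01] [-0.84392897  2.51400895  5.30014276] loc -0.2307121581557676 0.13926702954658002 0.1124237770838028
```

View pics/c8.png

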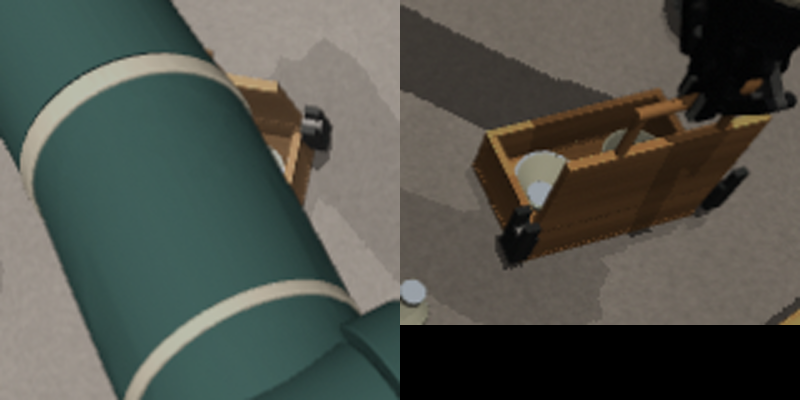

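The lid stands upright with its pins in the cradles and a small force. Next is the straight lift.

Emit:
send_rows --moves '[[[0, 0, 0, 3, 0, 0, 0], [0, 0, 0, 5, 0, 0, 0], [0, 0, 0, 6, 0, 0, 0], [0, 0, 0, 8, 0, 0, 0], [0, 0, 0, 10, 0, 0, 0], [0, 0, 0, 14, 0, 0, 0], [0, 0, 0, 18, 0, 0, 0], [0, 0, 0, 20, 0, 0, 0], [0, 0, 0, 16, 0, 0, 0], [0, 0, 0, 10, 0, 0, 0]]]'

```text
t: 11.73
position: [0.6205, 0.2281, 0.3499]
tcp_rot: [-3.14, -0.003, -0.178]
contact_force: [1.0, -0.6, -2.1]
finger_gap: 0.11
```

Run:
```python
from station import bot
from h import *
for n in("scene","wrist"):
    p,d=bot.camera(n);cv2.imwrite(f"pics/{n}9.png",p[:,:,::-1]);np.save(f"pics/{n}9.npy",d)
o=bot.get_obs();print(o['position'],o['contact_force'],o['torque'],o['joint_positions'])
```

```text
[0.62053325 0.22821489 0.3491507 ] [-0.26990474 -0.06968374 -1.97308965] [0.02945053 0.08293347 0.04677077] [ 0.02666077  0.47373638 -0.63600303  1.34471378  0.27889239  1.40899767
 -0.77804845]
```

View pics/scene9.png

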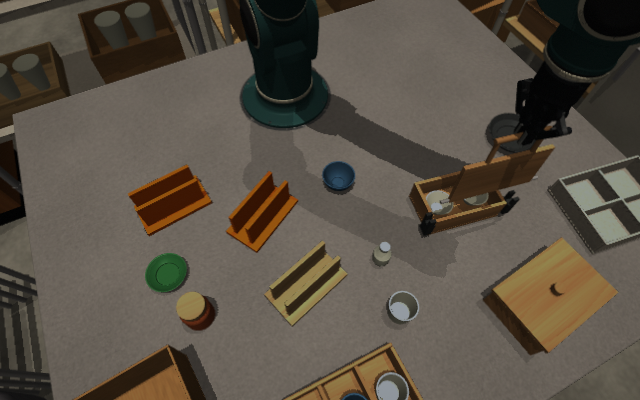

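View pics/wrist9.png

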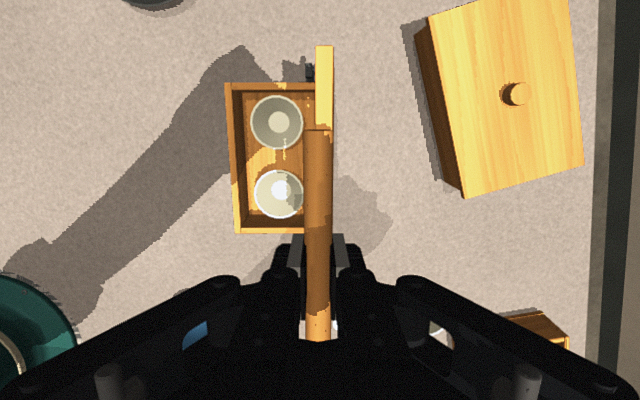

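The lid is off its pins and hanging freely, reading about 2 N (its weight). I now carry it over the flask to the light stand.

Emit:
send_rows --moves '[[[0, 0, -10, 0, 0, 0, 0.015], [0, -1, -15, 0, 0, 0, 0.025], [0, -1, -20, 0, 0, 0, 0.025], [0, -1, -24, 0, 0, 0, 0.025], [0, -1, -25, 0, 0, 0, 0.025], [0, -2, -25, 0, 0, 0, 0.025], [0, -2, -25, 0, 0, 0, 0.025], [0, -2, -25, 0, 0, 0, 0.025], [0, -2, -25, 0, 0, 0, 0.025], [0, -2, -25, 0, 0, 0, 0.025]]]'

```text
t: 12.67
position: [0.6055, 0.0075, 0.346]
tcp_rot: [3.141, 0.001, 0.063]
contact_force: [-0.2, -0.2, -1.6]
finger_gap: 0.11
```

Emit:
send_rows --moves '[[[0, -2, -25, 0, 0, 0, 0.025], [0, -2, -25, 0, 0, 0, 0.025], [0, -2, -25, 0, 0, 0, 0.025], [0, -2, -25, 0, 0, 0, 0.025], [0, -2, -25, 0, 0, 0, 0.025], [0, -2, -24, 0, 0, 0, 0.025], [0, -1, -20, 0, 0, 0, 0.025], [0, -1, -16, 0, 0, 0, 0.025], [0, 0, -10, 0, 0, 0, 0.025], [0, 0, -6, 0, 0, 0, 0.01]]]'

```text
t: 13.5
position: [0.5915, -0.1939, 0.3459]
tcp_rot: [-3.141, 0.001, 0.297]
contact_force: [-0.6, -0.1, -2.0]
finger_gap: 0.114
```

Emit:
send_rows --moves '[[[0, 0, -6, 0, 0, 0, 0], [0, 0, -4, 0, 0, 0, 0], [0, 0, -4, 0, 0, 0, 0], [0, 0, -2, 0, 0, 0, 0], [0, 0, 0, -5, 0, 0, 0], [0, 0, 0, -10, 0, 0, 0], [0, 0, 0, -10, 0, 0, 0], [0, 0, 0, -5, 0, 0, 0], [0, 0, 0, 0, 0, 0, 0], [0, 0, 0, 0, 0, 0, 0]]]'

```text
t: 14.33
position: [0.5919, -0.2079, 0.3166]
tcp_rot: [-3.141, 0.001, 0.297]
contact_force: [0.5, 1.0, -1.7]
finger_gap: 0.116
```

Run:
```python
from station import bot
from h import *
S=np.array([592.1,-208.1]);a=np.radians(17);X=np.array([np.cos(a),np.sin(a)]);Y=np.array([-X[1],X[0]])
o=bot.get_obs();P=o['position']*1000;print(P,o['tcp_rot'],o['contact_force'],'loc',(P[:2]-S)@X,(P[:2]-S)@Y)
for n in("scene","top","wrist"):
    p,d=bot.camera(n);c=bot.camera_params(n);cv2.imwrite(f"pics/{n}10.png",p[:,:,::-1])
    W=cloud(d,c).reshape(-1,3)*1000
    l=np.c_[(W[:,:2]-S)@X,(W[:,:2]-S)@Y,W[:,2]]
    for z0,z1 in((150,200),(200,260),(260,275)):
        m=l[(l[:,2]>z0)&(l[:,2]<z1)&(abs(l[:,0])<60)&(abs(l[:,1])<130)&(abs(l[:,1])>55)]
        if len(m)>5: print(n,z0,len(m),'x',np.percentile(m[:,0],[2,50,98]).round(1),'y',np.percentile(m[:,1],[1,99]).round(1))
    for sg in(-1,1):
        m=l[(abs(l[:,2]-94)<5)&(abs(l[:,1])<82)&(l[:,0]*sg>12)&(l[:,0]*sg<40)]
        if len(m)>20: print(' board',sg,len(m),np.percentile(m[:,0],[2,50,98]).round(1),np.percentile(m[:,1],[1,99]).round(1))
```

```text
[ 591.92908131 -207.90628627  316.57627031] [-3.14112312e+00  5.98416812e-04  2.97179448e-01] [ 0.47738614  1.02568216 -1.73569518] loc -0.10681393749534582 0.23522115073166053
scene 150 433 x [ 5.5 11.9 13.8] y [-119.3  115.6]
scene 200 490 x [ 6.   9.3 11.3] y [-101.3   96.8]
scene 260 284 x [-2.1  4.1  8.4] y [-101.    97.6]
 board 1 357 [19.6 25.1 29.6] [-80.4  76.1]
top 150 120 x [ 2.7  4.4 12.7] y [ 56.2 118.4]
top 200 136 x [-0.9  1.1  7.9] y [ 55.4 100.7]
top 260 124 x [-1.5  2.9  8.9] y [55.5 99.8]
 board -1 82 [-29.7 -24.7 -19.4] [35.5 81. ]
wrist 150 41 x [11.5 12.7 14.1] y [58.9 88.9]
wrist 200 41 x [ 8.5  9.1 11.4] y [55.4 98.3]
wrist 260 1486 x [-1.5  3.   7.9] y [55.8 99.6]
 board -1 1221 [-30.1 -25.1 -20.4] [-74.7  79.2]
 board 1 1224 [19.7 24.5 29.5] [-74.9  79.3]
```

View pics/scene10.png

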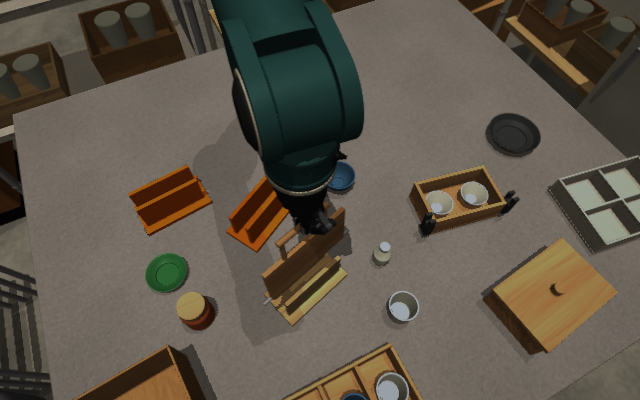

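View pics/wrist10.png

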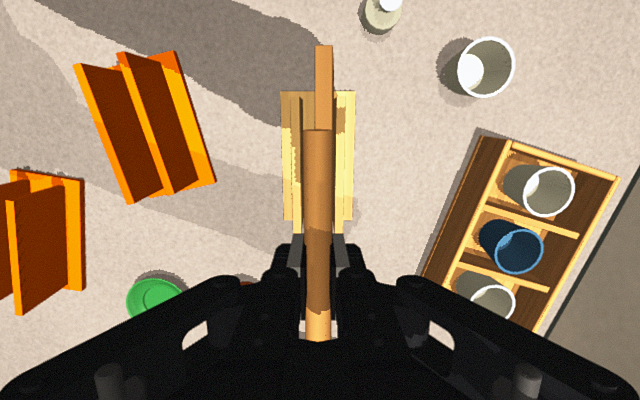

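The wrist view shows the lid above the light stand's gap, with the boards at ±25 mm as they should be. The lid leans about 4°, with its lower edge about 8 mm towards +x. I shift 5 mm the other way and lower.

Emit:
send_rows --moves '[[[0, -2, -0.5, 0, 0, 0, 0], [0, -2, -0.5, -3, 0, 0, 0], [0, -1, -0.5, -6, 0, 0, 0], [0, 0, 0, -10, 0, 0, 0], [0, 0, 0, -12, 0, 0, 0], [0, 0, 0, -12, 0, 0, 0], [0, 0, 0, -10, 0, 0, 0], [0, 0, 0, -10, 0, 0, 0], [0, 0, 0, -8, 0, 0, 0], [0, 0, 0, -4, 0, 0, 0]]]'

```text
t: 15.32
position: [0.5867, -0.2094, 0.2404]
tcp_rot: [-3.141, 0.001, 0.297]
contact_force: [0.1, 0.0, -1.0]
finger_gap: 0.113
```

Emit:
send_rows --moves '[[[0, 0, 0, -8, 0, 0, 0], [0, 0, 0, -10, 0, 0, 0], [0, 0, 0, -10, 0, 0, 0], [0, 0, 0, -9, 0, 0, 0], [0, 0, 0, -6, 0, 0, 0], [0, 0, 0, -4, 0, 0, 0], [0, 0, 0, -3, 0, 0, 0], [0, 0, 0, -2, 0, 0, 0], [0, 0, 0, 0, 0, 0, 0], [0, 0, 0, 0, 0, 0, 0]]]'

```text
t: 16.15
position: [0.5872, -0.2096, 0.1902]
tcp_rot: [3.141, -0.0, 0.297]
contact_force: [1.2, -0.3, -2.0]
finger_gap: 0.113
```

```bash
cat > q.py <<'E'
from station import bot
from h import *
import sys
S=np.array([592.1,-208.1]);a=np.radians(17);X=np.array([np.cos(a),np.sin(a)]);Y=np.array([-X[1],X[0]])
o=bot.get_obs();P=o['position']*1000;print(o['t'],P,o['contact_force'],'loc',(P[:2]-S)@X,(P[:2]-S)@Y)
for n in sys.argv[2:]:
    p,d=bot.camera(n);c=bot.camera_params(n);cv2.imwrite(f"pics/{n}{sys.argv[1]}.png",p[:,:,::-1])
    W=cloud(d,c).reshape(-1,3)*1000
    l=np.c_[(W[:,:2]-S)@X,(W[:,:2]-S)@Y,W[:,2]]
    for z0,z1 in((25,60),(100,115),(115,130),(130,160),(185,215)):
        m=l[(l[:,2]>z0)&(l[:,2]<z1)&(abs(l[:,0])<45)&(abs(l[:,1])<130)&((abs(l[:,1])>83) if z0<100 else True)]
        if len(m)>5: print(n,z0,len(m),'x',np.percentile(m[:,0],[2,50,98]).round(1),'y',np.percentile(m[:,1],[1,99]).round(1),'z',np.percentile(m[:,2],[2,98]).round(1))
E
python3 q.py 11 scene wrist
```

```text
16.15 [ 587.18790898 -209.61455995  190.22356688] [ 1.17679444 -0.31061739 -1.96278864] loc -5.14027047341358 -0.01222445530980722
scene 25 108 x [0.7 6.8 8.9] y [-120.6  116.7] z [26.3 58.4]
scene 100 170 x [3.2 4.2 5.1] y [-101.7   96. ] z [100.3 114.9]
scene 115 173 x [2.  3.4 4.6] y [-101.4   95.9] z [115.3 129.7]
scene 130 451 x [-7.2  0.   3.3] y [-100.9   95. ] z [131. 152.]
scene 185 255 x [-13.7  -2.9   9.6] y [-59.   56.1] z [187.1 213.1]
wrist 115 15 x [3.4 3.7 3.9] y [54.1 62.7] z [120.7 129.4]
wrist 130 1488 x [-6.8 -2.2  2.7] y [55.8 99.7] z [139.6 142.6]
wrist 185 6911 x [-20.6  -5.4  10.2] y [-32.7  58.2] z [197.4 213.2]
```

View pics/scene11.png

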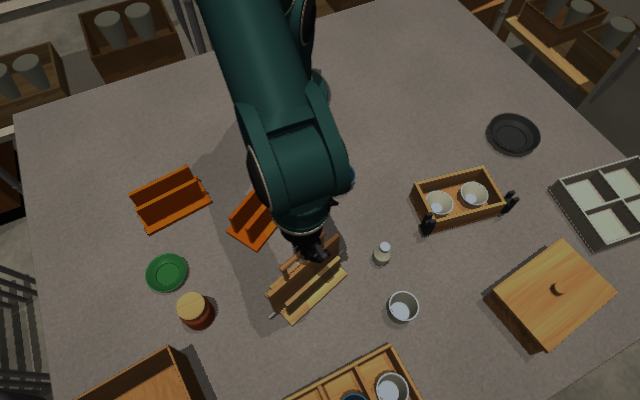

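The lid is in the gap. Its panel top edge is at z 141, so about 10 mm remains. I'll lower it slowly to contact.

Emit:
send_rows --moves '[[[0, 0, 0, -2, 0, 0, 0], [0, 0, 0, -2, 0, 0, 0], [0, 0, 0, -2, 0, 0, 0], [0, 0, 0, -1, 0, 0, 0], [0, 0, 0, -1, 0, 0, 0], [0, 0, 0, -0.5, 0, 0, 0], [0, 0, 0, -0.5, 0, 0, 0], [0, 0, 0, -0.5, 0, 0, 0], [0, 0, 0, 0, 0, 0, 0], [0, 0, 0, 0, 0, 0, 0]]]'

```text
t: 17.08
position: [0.587, -0.2096, 0.1805]
tcp_rot: [3.142, 0.0, 0.297]
contact_force: [0.2, 0.3, -0.6]
finger_gap: 0.114
```

```bash
python3 q.py 12 scene wrist
```

```text
17.0833 [ 587.0368186  -209.57029966  180.4795539 ] [ 0.1873986   0.26614019 -0.60912507] loc -5.271818469554921 0.07427642225211628
scene 25 61 x [1.1 6.7 8.2] y [-102.5   96.2] z [25.9 59.8]
scene 100 172 x [1.7 3.5 4.6] y [-101.2   96.4] z [100.3 114.7]
scene 115 180 x [-7.3  2.6  3.7] y [-101.3   96.6] z [115.7 129.8]
scene 130 337 x [-7.3 -1.5  2.7] y [-100.1   95.4] z [130.1 156.3]
scene 185 240 x [-14.4  -3.7  10.2] y [-59.   55.4] z [186.5 211. ]
wrist 100 7 x [3.5 3.6 3.8] y [54.  59.1] z [109.7 114.6]
wrist 115 58 x [-6.9  2.6  3.4] y [ 57.  100.3] z [116.1 130. ]
wrist 130 1441 x [-6.9 -2.4  2.4] y [55.8 99.6] z [130.2 132.8]
wrist 185 7508 x [-21.1  -5.6  10.4] y [-32.4  58.2] z [188.8 211.8]
```

Emit:
send_rows --moves '[[[0, 0, 0, -0.5, 0, 0, 0], [0, 1, 0.3, 0, 0, 0, 0], [0, 2, 0.6, 0, 0, 0, 0], [0, 3, 0.9, 0, 0, 0, 0], [0, 3, 0.9, 0, 0, 0, 0], [0, 3, 0.9, 0, 0, 0, 0], [0, 3, 0.9, 0, 0, 0, 0], [0, 3, 0.9, 0, 0, 0, 0], [0, 2, 0.6, 0, 0, 0, 0], [0, 0, 0, 0, 0, 0, 0]]]'

```text
t: 18.02
position: [0.6071, -0.2035, 0.1798]
tcp_rot: [-3.141, 0.001, 0.297]
contact_force: [-2.5, -0.2, -0.9]
finger_gap: 0.118
```

```bash
python3 q.py 13 scene wrist
```

```text
18.0167 [ 607.13294942 -203.45172156  179.82456404] [-2.54930808 -0.22180126 -0.93741335] loc 15.735106117685397 0.049961735559401484
scene 25 46 x [11.5 18.9 19.6] y [-102.1   96.5] z [26.2 58.8]
scene 100 132 x [18.2 19.3 20.1] y [-101.5   93.9] z [100.2 114.9]
scene 115 179 x [ 9.7 19.3 20.3] y [-101.5   95.1] z [115.1 129.9]
scene 130 283 x [10.3 15.6 20. ] y [-99.5  96.1] z [130.1 152.8]
scene 185 223 x [ 5.9 17.3 32.9] y [-59.3  55.8] z [188.4 211.3]
wrist 115 291 x [10.2 15.4 19.9] y [ 56.2 100.1] z [128.7 130. ]
wrist 130 1186 x [10.4 14.8 19.4] y [55.8 99.4] z [130.  132.1]
wrist 185 7590 x [-0.4 15.4 31. ] y [-32.4  58.2] z [188.8 213.7]
```

The lid stands vertical and fully down (top edge z 131, so its axis is about 16), with its face against the +x board. I release and go up.

Emit:
send_rows --moves '[[[14, 0, 0, 0, 0, 0, 0], [18, 0, 0, 0, 0, 0, 0], [24, 0, 0, 0, 0, 0, 0], [30, 0, 0, 0, 0, 0, 0], [38, 0, 0, 0, 0, 0, 0], [46, 0, 0, 0, 0, 0, 0], [50, 0, 0, 0, 0, 0, 0], [50, 0, 0, 0, 0, 0, 0], [50, 0, 0, 0, 0, 0, 0], [50, 0, 0, 0, 0, 0, 0]]]'

```text
t: 18.95
position: [0.607, -0.2036, 0.18]
tcp_rot: [3.142, 0.0, 0.297]
contact_force: [0.4, 0.5, -0.7]
finger_gap: 0.587
```

```bash
python3 q.py 14 scene wrist
```

```text
18.95 [ 607.03755676 -203.59551342  179.95028932] [ 0.36356747  0.48148894 -0.68386248] loc 15.60184099647372 -0.05965699626161356
scene 25 46 x [11.8 18.9 19.8] y [-101.9   96.5] z [27.5 59.6]
scene 100 124 x [17.8 19.2 20. ] y [-101.5   93.5] z [100.5 114.3]
scene 115 281 x [ 9.4 18.2 19.8] y [-101.5   95.2] z [116.2 130. ]
scene 130 180 x [10.1 14.9 19.5] y [-99.5  96.8] z [130. 155.]
scene 185 219 x [-11.8  16.   42.3] y [-59.3  54.9] z [186.8 204. ]
wrist 115 1165 x [ 9.5 14.5 19. ] y [55.6 99.5] z [127.9 130. ]
wrist 130 287 x [10.  13.9 18.9] y [56.3 99.4] z [130. 131.]
wrist 185 8500 x [-20.2  14.   42.7] y [-33.3  57.7] z [188.3 213.3]
```

View pics/wrist14.png

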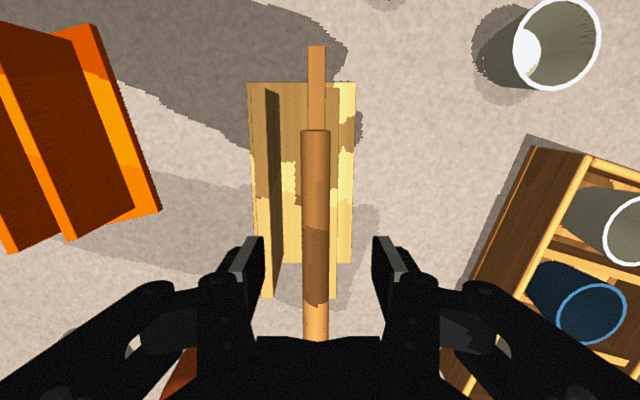

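The fingers are clear of the bar on both sides and the lid stands by itself, so I retreat straight up.

Emit:
send_rows --moves '[[[50, 0, 0, 4, 0, 0, 0], [50, 0, 0, 8, 0, 0, 0], [50, 0, 0, 12, 0, 0, 0], [50, 0, 0, 16, 0, 0, 0], [50, 0, 0, 20, 0, 0, 0], [50, 0, 0, 20, 0, 0, 0], [50, 0, 0, 20, 0, 0, 0], [50, 0, 0, 20, 0, 0, 0], [50, 0, 0, 10, 0, 0, 0], [50, 0, 0, 0, 0, 0, 0]]]'

```text
t: 19.88
position: [0.6079, -0.2036, 0.3131]
tcp_rot: [3.139, -0.003, 0.297]
contact_force: [0.0, -0.2, -0.2]
finger_gap: 0.587
```

Emit:
send_rows --moves '[[[50, -20, 0, 0, 0, 0, 0], [50, -20, 0, 0, 0, 0, 0], [50, -20, 0, 0, 0, 0, 0], [50, -20, 0, 0, 0, 0, 0], [50, -20, 0, 0, 0, 0, 0], [50, -20, 0, 0, 0, 0, 0], [50, -20, 0, 0, 0, 0, 0], [50, -15, 0, 0, 0, 0, 0], [50, -5, 0, 0, 0, 0, 0], [50, 0, 0, 0, 0, 0, 0]]]'

```text
t: 20.72
position: [0.4462, -0.2039, 0.3098]
tcp_rot: [3.141, 0.001, 0.296]
contact_force: [0.6, -0.0, 0.5]
finger_gap: 0.587
```

```bash
python3 q.py 15 scene top
python3 - <<'E'
from station import bot
from h import *
for n in("scene","top"):
    p,d=bot.camera(n);W=cloud(d,bot.camera_params(n)).reshape(-1,3)*1000
    m=W[(np.hypot(W[:,0]-613,W[:,1]+14)<35)&(W[:,2]>60)&(W[:,2]<100)];print(n,'flask',m.mean(0),len(m))
E
```

```text
20.7167 [ 446.15810611 -203.86447382  309.81787978] [ 0.57046858 -0.01826375  0.53869207] loc -138.32657920860873 46.719734137253646
scene 25 45 x [12.6 18.9 19.6] y [-101.8   97.2] z [27.1 59.8]
scene 100 167 x [18.1 19.  19.8] y [-101.4   96. ] z [100.6 114.6]
scene 115 321 x [ 9.3 18.5 19.7] y [-101.6   95. ] z [116.1 129.9]
scene 130 262 x [10.1 15.4 19.5] y [-99.2  95.1] z [130.1 155.4]
scene 185 343 x [ 9.1 16.  20.2] y [-59.   54.5] z [191.1 200.2]
top 25 29 x [10.4 11.3 19.2] y [ 83.8 100.7] z [25.5 58.4]
top 100 44 x [10.  10.7 11.4] y [34.4 99.7] z [100.4 114.7]
top 115 79 x [ 9.8 11.2 20.1] y [ 32.2 100.3] z [116.8 129.8]
top 130 79 x [10.1 14.8 20. ] y [30.6 99. ] z [130.1 155.2]
top 185 66 x [ 9.3 14.4 20. ] y [29.4 58.2] z [191.3 200.2]
scene flask [613.34411946 -16.09160042  76.44864474] 92
top flask [612.17999183 -12.82508889  77.50677964] 83
```

View pics/scene15.png

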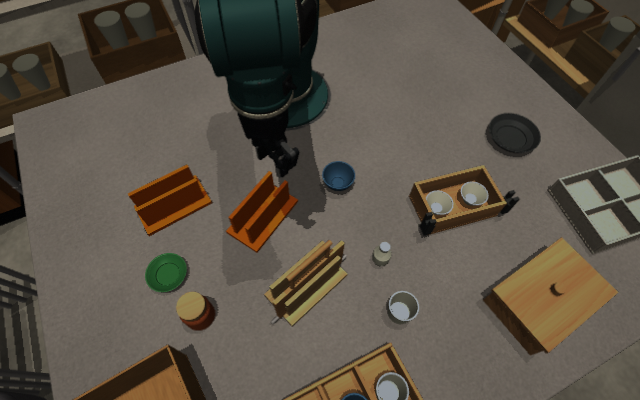

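View pics/top15.png

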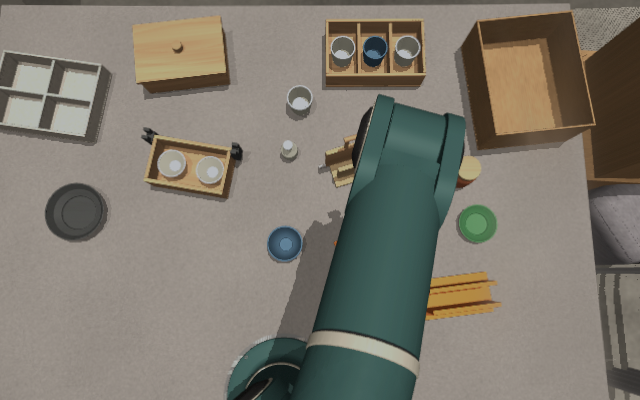

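Scene picture: the lid stands in the light stand at about (307,275) with its handle up, the box is open at (457,200), and the flask is unmoved at (383,253). The arm is clear of everything, so I hand in.

```bash
python3 -c "
from station import bot
print(bot.finish_job())"
```

```text
the job is handed in; nothing more can be done
None
```

The lid now stands upright in the gap of the light wooden stand with its handle on top, and the job was handed in at about 21 s. I took it by the bar, swung it upright on its pins, lifted it straight off and carried it over the flask. I then lowered it gently, let go and backed the arm away.

**One thing went wrong:** on the first swing, friction at the bar let the pins ride up in their slots. The pin axis reached about z 92–94 mm (below the 99 mm at which it comes off), and the wrist force was about 70 N at the readings I took. I lowered the pins back to the slot floors and finished the swing in smaller, checked steps, with forces of 11 N or less.

**Last checks:**
- **Lid:** it is vertical against the +x board and fully down, with its axis at about z 16 mm. It is centred to about 2–3 mm along the gap.
- **Flask:** it is where it started, to within 1 mm of the first measurement.
- **Arm:** it touches nothing.

None of the last checks failed. The top camera saw the lid only in part, because the arm was in the way, but what it saw agrees with the scene camera.

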